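# Scan the carton in the parts drawer

### The arm

A 7-joint arm with a two-finger parallel gripper is mounted at the origin on the work surface; the furniture and walls round the work are solid. World frame = base frame: x ahead of the robot, y to its left, z up, the work surface at z = 0. Lengths are in m, angles in degrees, forces in N, time in s.
With the tool pointing down it reaches from about 0.4 to 0.85 m from the base axis. Payload 4.5 kg.
Tool frame: the origin (TCP) lies at the very end of the fingers, on their centre line; the grasp point (between the pads) lies env.grip_depth behind it (env.grip_depth is the distance from the TCP to the grasp point, in m); z points along the fingers, y is the line along which they close (so a half turn about z gives the same grasp; the last joint's range is limited). The gripper opens to 88 mm and grips with 3 to 60 N. Pads are 18 mm wide; open, the fingers measure 123 mm over their backs; the gripper's body (75 mm by 187 mm) begins 45 mm behind the grasp point.
Start: joints at [75.103, 39.483, -11.15, 89.685, 9.013, 51.709, -12.324], TCP at [0.181, -0.598, 0.239] pointing down, gripper open.
Joint ranges: [-172.22, 172.22], [-26.19, 119.32], [-84.43, 86.54], [7.71, 146.69], [-57.33, 237.33], [2.42, 119.75], [-152.13, 152.13]. Speed limits (degrees/s): [147.25, 147.25, 180, 180, 180, 180, 180].

### API

Orientations are given as a 3x3 rotation matrix whose columns are the frame's x, y, z axes.
In Python, from bench import sensors, optics, env gives the robot as it stands. The module is installed in compiled form; this text tells all that it offers.
- The arm moves only by the tool move_arm, never from a script. Its argument "commands" is a list of rows, each a list of 3 entries, a list of its own where there are three numbers: the opening, from -1 (shut) to 1 (fully open), then the shift along the tool's x, y, z normalised to -1 to 1, where 1 is 1 m, then the turn about the tool's z normalised to -1 to 1, where 1 is pi/2 rad. In form: [[claw, [tx, ty, tz], yaw], ...]. A call has 1 to 10 rows; each row shifts and turns the commanded pose from where the row before left it, along the tool's axes as they then stand; what a row does not reach is not made up. A row lasts 1/10 s, in which the tool goes at most 50 mm and 8.59 degrees, less where a joint would pass 70% of its speed; a pose out of reach is approached as far as the arm can. A call with a number of a shift or a turn outside -1 to 1 is refused whole. A call with a gripper value outside its range is refused whole. The fingers move at their own pace and stop on an object; "squeeze" is the grip in N (left out, the last holds). Time passes only in rows, so rows that do not move let the fingers close. It gives the time, the measured TCP pose, the force, the opening and the grip force at its end, in the units of the state.
- sensors.state(): the state, without advancing time (a new reading comes with each control period).
- optics.read_camera(name): name is "side" or "top" or "wrist"; returns the picture (384x512x3 uint8, red, green, blue); there is no depth.
- optics.camera_info(name): a dict with "fx", "fy", "cx", "cy" (pixels), "k1" (the pictures are not rectified: a ray, as slopes to the right and down, at radius r is drawn at 1 + k1 r^2 times it, then the intrinsics apply), "world_from_camera" (4x4, takes a point from camera to world coordinates); the wrist camera has in their place "tool_from_camera" (4x4, takes a point from camera to tool coordinates, whose origin is the TCP and whose axes are the flange's). Camera axes: x right, y up, looking along -z (the intrinsics and any distortion apply to the point x, -y, -z); pixel columns grow to the right and rows downward; lengths in m; the calibration is good to about 2 mm. A picture is of the moment at which its call begins: read the wrist's pose just before it. camera_info takes no time and is no camera call.
- env.job_done(): hands the job in; it is judged then, once.
The state is a dict: "time": time; "q": joint angles; "qd": joint speeds; "joint_efforts": joint torques, N m; "tcp_pos": TCP position; "ee_rot": TCP orientation; "ft_force": force on the tool from outside, world axes, zero at the start; "wrist_torque": the same for the moment, N m; "gripper_width": finger opening in m; "grip_force": force on a finger pad.
Only numpy, scipy, OpenCV 4.12 (cv2) and the standard library are available. Lean on these libraries where they do the work, as an engineer would, in place of code of your own. Each camera call takes 0.05 s, during which the arm holds its last target. There are 200 camera calls.

### The job

Do the stock check on the larger carton in the upper drawer of the small drawer unit: first pull that drawer all the way out to its stop, then draw the hand scanner up out of its charging stand and turn it so that its window looks down on the middle of that carton's top, about a hand's breadth above it. Finish there, still holding the scanner steadily in the air, touching neither drawer nor carton with it, and leave the other things on the bench where they are.

Things in the scene. Friction and masses are not known exactly. Their poses are not given: they have to be found in the camera images.
- upper_drawer (a joint): upper drawer of the small grey drawer unit (220 deep, 220 wide, 155 mm high) on the left of the bench, its front turned to the robot's right. Value in m: 0 shut, 0.12 at its stop, growing as it is pulled out; may start up to 20 mm ajar. Slides with about 2 N of friction, stays where it is left. The lower drawer is not needed.
- drawer_handle (a point): middle of the upper drawer's steel bar handle: level round bar about 10 mm thick, 110 mm long, 35 mm before the drawer front (about 28 mm clear behind the bar), 127 mm above the bench, 28 mm below the unit's top: pinch or hook it from above. Axes: x into the unit (pull towards -x), y along the bar, z up. The lower drawer's like handle is 72 mm further down.
- carton_label (a point): middle of the top face (61 x 90 mm, z up) of the larger of the two cartons standing loose in the upper drawer, 46 mm high, its top 137 mm above the bench; the other is 46 x 60 x 30 mm. Which lies left or right varies. They ride out with the drawer; at its stop this top lies open in front of the unit.
- scanner_stand: black charging stand fixed to the bench: round base, 112 mm across, with an upright rectangular sleeve, 54 x 44 mm outside, mouth 72 mm above the bench. The scanner's handle stands 56 mm deep in it with 3 to 4 mm play each side; draw it straight up. Origin: middle of the underside. Axes: the standing scanner's nose points along -x (roughly to the robot), y across it, z up.
- scanner_grip (a point): middle of the head of the cordless pistol-grip scanner (170 g), to be gripped across. Head 125 mm long (x), 44 wide (y, flat sides), 40 high (z); a bumper 50 mm wide begins 32 mm ahead of this point. Handle 38 x 30 mm, its foot 119 mm below this point in the stand, where this point is 135 mm up. Axes: x the viewing direction (in the stand 25 degrees below level), y across, z out of its upper side.
- scanner_window (a point): middle of the scanner's reading window, the front end of its head, 62 mm ahead of scanner_grip, same axes: x is the viewing direction, straight out of the window.
- tape_roll: bystander: roll of clear tape lying flat, 102 mm across, 48 mm high; origin middle of its underside
- lidded_tub: bystander: dark screw-lid tub, 66 mm across, 70 mm high; origin middle of its underside
- line_spool: bystander: flat line spool with round flanges, 79 mm across, 22 mm high; origin middle of its underside

How it is judged (in metres and radians):
On the way, in this order (a step that is already met when the one before it is completed fails the run):
1. the upper drawer is pulled out to its stop (value of joint upper_drawer above 0.114 m), for 0.2 s.
2. the scanner is drawn up out of its stand in the gripper (z of scanner_grip in the frame of scanner_stand above 0.195 m and contact force between scanner and the fingers above 1 N), for 0.2 s.
At the end, for the whole second after the job is handed in: Drawer within 8 mm of its stop; scanner still, held by the fingers alone, window 0.18 m or more above the bench and looking within 30 degrees of straight down; the middle of the larger carton's top 45 to 145 mm in front of the window and within 25 mm of its viewing line (value of joint upper_drawer above 0.112 m and contact force between scanner and the fingers above 1 N and contact force between scanner and drawer_unit below 0.1 N and contact force between scanner and carton_large below 0.1 N and contact force between scanner and carton_small below 0.1 N and contact force between scanner and scanner_stand below 0.1 N and height (world z) of scanner_window above 0.18 m and angle between scanner_window's own x axis and vertical above 2.62 rad and x of carton_label in the frame of scanner_window between 0.045 and 0.145 m and y of carton_label in the frame of scanner_window between -0.025 and 0.025 m and z of carton_label in the frame of scanner_window between -0.025 and 0.025 m and angle between carton_label's own z axis and vertical below 0.1 rad and linear speed of scanner below 0.03 m/s); the arm keeps its last pose, push and grip.
It fails at once if the tape roll, the tub or the line spool is pushed more than 30 mm (distance of any of tape_roll, lidded_tub, line_spool from where it was at the start of the episode above 0.03 m).
It also fails if it takes over 58 s, if anything falls off the work surface, if the arm or the gripper's body presses on something with over 40 N, if the wrist force passes 120 N, or if a joint passes its speed limit or range.

## Working session

There is one attempt and no reset: what is moved stays moved. The work goes in short steps, Python scripts to look and compute and a tool call to move; the robot and the scene stay as the last step left them, time stands still between calls to the robot, and variables do not carry over. Pictures are saved under pics/ and viewed, at most 10 in all, crops included, and the job is handed in when it is done.

Besides the shell and the picture viewer there is one more tool, called after "Call:" by a JSON object that holds its "op" and its "data", one argument or row to a line. move_arm: Moves the arm, as the interface text tells. Scaled input: -1 to 1 covers 1 m each way for a shift and pi/2 rad each way for a turn. Its arguments: {"type":"object","properties":{"commands":{"type":"array","items":{"type":"array"}},"squeeze":{"type":"number"}},"required":["commands"]}

```bash
mkdir -p pics; cat > h.py <<'E'
import numpy as np, cv2
from bench import sensors, optics, env
def snap(n,f):
    s=sensors.state(); im=optics.read_camera(n); cv2.imwrite(f,im[:,:,::-1]); return s,im
def cam(n,s=None):
    c=optics.camera_info(n)
    if n=="wrist":
        s=s or sensors.state(); T=np.eye(4); T[:3,:3]=s["ee_rot"]; T[:3,3]=s["tcp_pos"]
        return c,T@np.array(c["tool_from_camera"])
    return c,np.array(c["world_from_camera"])
def ray(n,u,v,s=None):
    c,T=cam(n,s); K=np.array([[c["fx"],0,c["cx"]],[0,c["fy"],c["cy"]],[0,0,1.]])
    p=cv2.undistortPoints(np.array([[[u,v]]],float),K,np.array([c["k1"],0,0,0,0.]))[0,0]
    d=T[:3,:3]@np.array([p[0],-p[1],-1]); return T[:3,3],d/np.linalg.norm(d)
def plane(n,u,v,z,s=None):
    o,d=ray(n,u,v,s); return o+d*(z-o[2])/d[2]
def proj(n,P,s=None):
    c,T=cam(n,s); q=np.linalg.inv(T)@np.append(P,1); x,y=q[0]/-q[2],-q[1]/-q[2]
    k=1+c["k1"]*(x*x+y*y); return c["fx"]*x*k+c["cx"],c["fy"]*y*k+c["cy"]
def tri(n1,a,n2,b):
    o1,d1=ray(n1,*a);o2,d2=ray(n2,*b)
    t=np.linalg.lstsq(np.c_[d1,-d2],o2-o1,rcond=None)[0]
    p,q=o1+d1*t[0],o2+d2*t[1]; return (p+q)/2,np.linalg.norm(p-q)
E
python3 - <<'E'
from h import *
np.set_printoptions(precision=3,suppress=True)
for n in("top","side"):
    snap(n,f"pics/{n}0.png"); print(cam(n))
s=sensors.state();print(s,env.grip_depth); print(cam("wrist")[0])
E
```

```text
({'fx': 385.4090899266708, 'fy': 385.4090899266708, 'cx': 251.13872786279052, 'cy': 189.0417728411318, 'k1': -0.03914476554791638, 'world_from_camera': array([[ 0.006,  0.997, -0.08 ,  0.359],
       [-1.   ,  0.004, -0.021,  0.025],
       [-0.021,  0.081,  0.997,  1.345],
       [ 0.   ,  0.   ,  0.   ,  1.   ]])}, array([[ 0.006,  0.997, -0.08 ,  0.359],
       [-1.   ,  0.004, -0.021,  0.025],
       [-0.021,  0.081,  0.997,  1.345],
       [ 0.   ,  0.   ,  0.   ,  1.   ]]))
({'fx': 435.30482379317027, 'fy': 435.30482379317027, 'cx': 251.61801969165907, 'cy': 182.1354047943367, 'k1': 0.017704284455117587, 'world_from_camera': array([[ 0.98 ,  0.178, -0.088,  0.273],
       [-0.199,  0.874, -0.444, -0.736],
       [-0.002,  0.453,  0.892,  1.663],
       [ 0.   ,  0.   ,  0.   ,  1.   ]])}, array([[ 0.98 ,  0.178, -0.088,  0.273],
       [-0.199,  0.874, -0.444, -0.736],
       [-0.002,  0.453,  0.892,  1.663],
       [ 0.   ,  0.   ,  0.   ,  1.   ]]))
{'time': 0.1, 'q': array([ 75.104,  39.528, -11.144,  89.738,   9.012,  51.708, -12.323]), 'qd': array([ 0.033, -0.154,  0.02 , -0.176, -0.014, -0.107, -0.067]), 'joint_efforts': array([ -0.003, -52.85 ,  -1.272, -15.384,  -0.053,   0.002,   0.   ]), 'tcp_pos': array([ 0.181, -0.598,  0.238]), 'ee_rot': array([[ 0.957,  0.29 , -0.001],
       [ 0.29 , -0.957,  0.001],
       [-0.   , -0.002, -1.   ]]), 'ft_force': array([-0.252, -0.137,  0.216]), 'wrist_torque': array([-0.015, -0.023, -0.037]), 'grip_force': 0.0, 'gripper_width': 0.08827441491783614} 0.0187
{'fx': 310.9484030056192, 'fy': 310.9484030056192, 'cx': 254.8464725003027, 'cy': 189.5024213451735, 'k1': -0.0027202960128882205, 'tool_from_camera': array([[-0.001,  0.958,  0.285,  0.075],
       [ 1.   ,  0.001, -0.   , -0.   ],
       [-0.   ,  0.285, -0.958, -0.146],
       [ 0.   ,  0.   ,  0.   ,  1.   ]])}
```

View pics/top0.png

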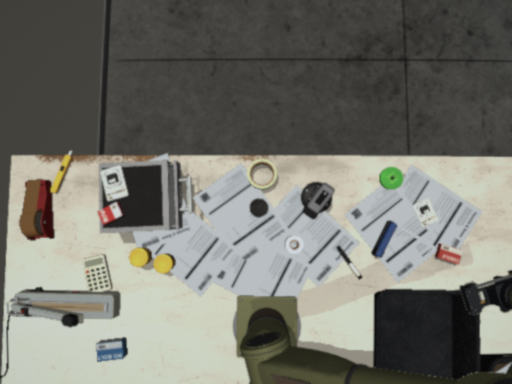

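View pics/side0.png

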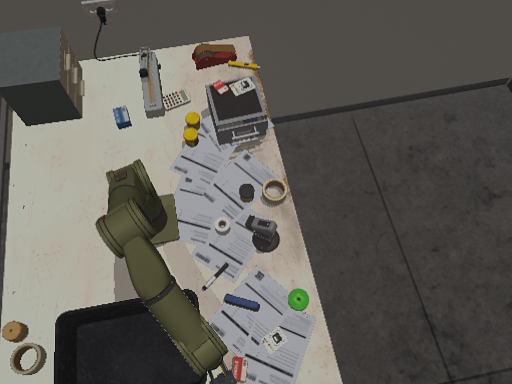

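Top view: drawer unit at about (140,195) with its handle near (187,195), scanner in its stand at (318,198), tape roll at (262,173), tub at (258,207), spool at (391,178). I'll enlarge these areas.

```bash
python3 - <<'E'
from h import *
a=cv2.imread("pics/top0.png");b=cv2.imread("pics/side0.png")
A=cv2.resize(a[150:240,90:220],None,fx=4,fy=4,interpolation=cv2.INTER_CUBIC) 
B=cv2.resize(a[170:230,290:350],None,fx=4,fy=4,interpolation=cv2.INTER_CUBIC)
C=cv2.resize(b[75:150,200:280],None,fx=4,fy=4,interpolation=cv2.INTER_CUBIC)
D=cv2.resize(b[205:260,235:290],None,fx=4,fy=4,interpolation=cv2.INTER_CUBIC)
o=np.zeros((600,800,3),np.uint8)
o[:300,:520]=A[:300];o[:240,530:770]=B;o[300:600,:320]=C;o[300:520,400:620]=D
cv2.imwrite("pics/crop.png",o)
E
```

```text
(no output)
```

View pics/crop.png

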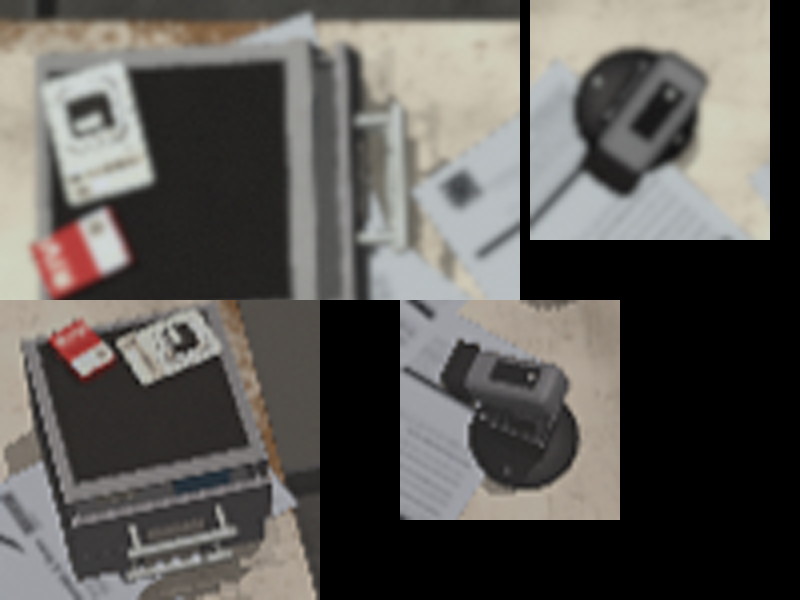

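The crop shows the bar handle in the top view at about px (190,176)–(190,211), and in the side view at about (234,137)–(258,132). The scanner nose points down-left in the top view. I'll measure these.

```bash
python3 - <<'E'
from h import *
np.set_printoptions(precision=3,suppress=True)
for u,v in((189.5,176),(190,211),(186,178),(186,210)):print(plane("top",u,v,.132),plane("top",u,v,.06))
for u,v in((234,137),(258,132.5),(233,143.5),(258.5,139.5)):print("side",plane("side",u,v,.132),plane("side",u,v,.06))
# unit top front edge in top: corners
print("unit",[plane("top",90+a/4,150+b/4,.155) for a,b in((318,50),(305,318),(40,55))])
# scanner head top-view corners in crop B
f=lambda a,b:(290+(a-530)/4,170+b/4)
for a,b in((600,145),(640,175),(668,55),(708,82)):print("sc",plane("top",*f(a,b),.16))
print("nose",plane("top",*f(612,168),.12),"base",plane("top",*f(640,105),.01))
print("sc mid tri",tri("top",f(655,108),"side",(235+(518-400)/4,205+(378-300)/4)))
for nm,uv,z in(("tape",(262,173),.048),("tub",(258.5,207.5),.07),("spool",(391,178),.02)):print(nm,plane("top",*uv,z))
E
```

```text
[0.498 0.247 0.132] [0.506 0.26  0.06 ]
[0.387 0.243 0.132] [0.389 0.256 0.06 ]
[0.492 0.258 0.132] [0.5   0.272 0.06 ]
[0.39  0.256 0.132] [0.392 0.27  0.06 ]
side [0.394 0.248 0.132] [0.4   0.294 0.06 ]
side [0.497 0.249 0.132] [0.507 0.296 0.06 ]
side [0.384 0.217 0.132] [0.39  0.262 0.06 ]
side [0.492 0.215 0.132] [0.502 0.26  0.06 ]
unit [array([0.538, 0.307, 0.155]), array([0.329, 0.312, 0.155]), array([0.534, 0.529, 0.155])]
sc [ 0.403 -0.123  0.16 ]
sc [ 0.38  -0.154  0.16 ]
sc [ 0.472 -0.176  0.16 ]
sc [ 0.452 -0.207  0.16 ]
nose [ 0.386 -0.138  0.12 ] base [ 0.443 -0.177  0.01 ]
sc mid tri (array([ 0.433, -0.167,  0.154]), np.float64(0.0019801331463144374))
tape [0.519 0.016 0.048]
tub [0.401 0.027 0.07 ]
spool [ 0.507 -0.43   0.02 ]
```

Call:
{"op": "move_arm", "data": {
  "commands": [
    [1,[0,0,0],0.094],
    [1,[0,0,0],0.094],
    [1,[0.04,0,0],0],
    [1,[0.04,0,0],0],
    [1,[0.04,0,0],0],
    [0,[0.035,-0.03,0],0],
    [-0.5,[0.03,-0.035,0],0],
    [-0.5,[0.03,-0.035,0],0],
    [-0.5,[0.03,-0.035,0],0],
    [-0.5,[0,-0.045,0],0]
  ]
}}

```text
time: 1.1
tcp_pos: [0.4312, -0.4163, 0.2382]
ee_rot: [[1.0, 0.003, 0.004], [0.003, -1.0, -0.0], [0.004, 0.0, -1.0]]
ft_force: [-0.3, 0.7, 0.0]
gripper_width: 0.0505
grip_force: 0.0
```

Call:
{"op": "move_arm", "data": {
  "commands": [
    [-0.5,[0,-0.045,0],0],
    [-0.5,[0,-0.045,0],0],
    [-0.5,[0,-0.045,0],0],
    [-0.5,[0,-0.045,0],0],
    [-0.5,[0,-0.045,0],0],
    [-0.5,[0,-0.045,0],0],
    [-0.5,[0,-0.045,0],0],
    [-0.5,[0,-0.045,0],0],
    [-0.5,[0,-0.045,0],0],
    [-0.5,[0,-0.045,0],0]
  ]
}}

```text
time: 2.1
tcp_pos: [0.4266, 0.0331, 0.2386]
ee_rot: [[1.0, -0.002, -0.0], [-0.002, -1.0, -0.0], [-0.0, 0.0, -1.0]]
ft_force: [1.0, -0.2, 0.1]
gripper_width: 0.0224
grip_force: 0.0
```

Call:
{"op": "move_arm", "data": {
  "commands": [
    [-0.5,[0,-0.045,0],0],
    [-0.5,[0,-0.045,0],0],
    [-0.5,[0.005,-0.045,0],0],
    [-0.5,[0.01,-0.035,0],0],
    [-0.5,[0,-0.02,0],0],
    [-0.5,[0,0,0],0]
  ]
}}

```text
time: 2.7
tcp_pos: [0.4418, 0.2251, 0.2384]
ee_rot: [[1.0, 0.004, -0.0], [0.004, -1.0, 0.002], [-0.0, -0.002, -1.0]]
ft_force: [0.3, 0.1, -0.3]
gripper_width: 0.022
grip_force: 0.0
```

```bash
python3 - <<'E'
from h import *
s,im=snap("wrist","pics/w1.png"); print(s["tcp_pos"],s["ee_rot"])
for x in(.388,.443,.498):print(proj("wrist",[x,.247,.127],s))
E
```

```text
[0.44178399 0.22512619 0.23835615] [[ 9.99990252e-01  4.41511508e-03 -4.45339386e-05]
 [ 4.41519182e-03 -9.99988443e-01  1.90257105e-03]
 [-3.61333538e-05 -1.90274913e-03 -9.99998189e-01]]
(np.float64(231.45973242617526), np.float64(243.51534489623393))
(np.float64(230.33768959997838), np.float64(185.5255575201008))
(np.float64(229.08172735712515), np.float64(120.32899951711654))
```

View pics/w1.png

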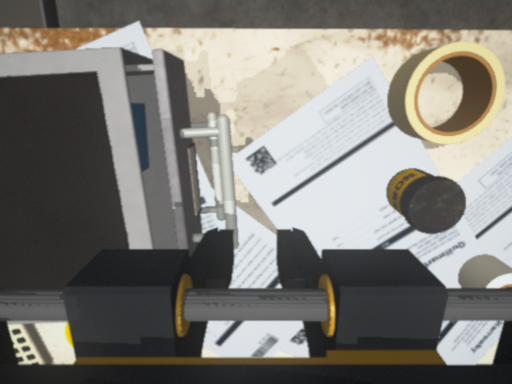

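The wrist view shows the upper bar (the right-hand one) running (223,115)–(231,240), so its middle is at y ≈ 0.249. The lower bar is to its left at x ≈ 216. I'm descending on the upper one.

Call:
{"op": "move_arm", "data": {
  "commands": [
    [-0.52,[0.001,-0.012,0],0],
    [-0.52,[0,-0.012,0],0],
    [-0.52,[0,0,0.03],0],
    [-0.52,[0,0,0.03],0],
    [-0.52,[0,0,0.02],0],
    [-0.52,[0,0,0.02],0],
    [-0.52,[0,0,0.02],0],
    [-0.52,[0,0,0.01],0],
    [-1,[0,0,0],0],
    [-1,[0,0,0],0]
  ],
  "squeeze": 30
}}

```text
time: 3.75
tcp_pos: [0.4431, 0.2457, 0.1087]
ee_rot: [[1.0, -0.001, -0.0], [-0.001, -1.0, 0.0], [-0.0, -0.0, -1.0]]
ft_force: [1.8, 0.6, -12.4]
gripper_width: 0.0098
grip_force: 30.6
```

Call:
{"op": "move_arm", "data": {
  "commands": [
    [-1,[0,0,0],0],
    [-1,[0,0,0],0]
  ]
}}

```text
time: 3.95
tcp_pos: [0.4431, 0.2457, 0.1088]
ee_rot: [[1.0, -0.001, -0.0], [-0.001, -1.0, 0.0], [-0.0, -0.0, -1.0]]
ft_force: [0.4, 2.6, -9.9]
gripper_width: 0.0095
grip_force: 30.5
```

Call:
{"op": "move_arm", "data": {
  "commands": [
    [-1,[0,0.01,0],0],
    [-1,[0,0.015,0],0],
    [-1,[0,0.015,0],0],
    [-1,[0,0.015,0],0],
    [-1,[0,0.015,0],0],
    [-1,[0,0.01,0],0],
    [-1,[0,0.008,0],0],
    [-1,[0,0.005,0],0],
    [-1,[0,0,0],0]
  ]
}}

```text
time: 4.85
tcp_pos: [0.4485, 0.15, 0.1089]
ee_rot: [[1.0, -0.006, 0.009], [-0.006, -1.0, 0.001], [0.009, -0.001, -1.0]]
ft_force: [12.6, -1.1, -22.1]
gripper_width: 0.0098
grip_force: 31.5
```

Call:
{"op": "move_arm", "data": {
  "commands": [
    [-1,[0.004,0,-0.001],0],
    [-1,[0.001,0.004,0],0],
    [-1,[0,0.004,0],0],
    [-1,[0,0.003,0],0],
    [-1,[0,0.003,0],0],
    [-1,[0,0,0],0]
  ]
}}

```text
time: 5.45
tcp_pos: [0.4488, 0.1472, 0.1089]
ee_rot: [[1.0, 0.008, 0.003], [0.008, -1.0, 0.012], [0.003, -0.012, -1.0]]
ft_force: [0.8, 24.4, -29.3]
gripper_width: 0.0092
grip_force: 32.2
```

Call:
{"op": "move_arm", "data": {
  "commands": [
    [-1,[0,-0.011,0],0],
    [-1,[0,0,0],0],
    [-0.55,[0,0,0],0],
    [-0.52,[0,0,0],0],
    [-0.52,[0,0,0],0]
  ]
}}

```text
time: 5.95
tcp_pos: [0.4483, 0.148, 0.1106]
ee_rot: [[1.0, -0.004, 0.001], [-0.004, -1.0, -0.001], [0.001, 0.001, -1.0]]
ft_force: [1.3, 0.1, -0.5]
gripper_width: 0.021
grip_force: 0.0
```

Call:
{"op": "move_arm", "data": {
  "commands": [
    [-0.52,[0,0,-0.02],0],
    [-0.52,[0,0,-0.03],0],
    [-0.52,[0,0,-0.04],0],
    [-0.5,[0,0,-0.04],0],
    [0,[0,0.04,-0.02],0],
    [0.5,[0,0.04,-0.02],0],
    [1,[0,0.04,0],0],
    [1,[0,0.04,0],0],
    [1,[0,0.03,0],0],
    [1,[0,0,0],0]
  ]
}}

```text
time: 6.95
tcp_pos: [0.4467, -0.0461, 0.2804]
ee_rot: [[1.0, -0.011, 0.0], [-0.011, -1.0, -0.003], [0.0, 0.003, -1.0]]
ft_force: [0.7, 0.3, 0.1]
gripper_width: 0.0679
grip_force: 0.0
```

```bash
python3 - <<'E'
from h import *
s,im=snap("top","pics/top1.png");s,w=snap("wrist","pics/w2.png");print(s["tcp_pos"],s["ee_rot"].round(3).tolist())
A=cv2.resize(im[150:240,90:240],None,fx=4,fy=4,interpolation=cv2.INTER_CUBIC)[:,:,::-1]
cv2.imwrite("pics/c2.png",A)
# dark base circle & head
print([proj("top",[.443,y,.137]) for y in(.2,.25)])
E
```

```text
[ 0.44710108 -0.04329173  0.28026721] [[1.0, -0.008, 0.0], [-0.008, -1.0, -0.001], [0.0, 0.001, -1.0]]
[(np.float64(203.71341611909253), np.float64(193.2699339810859)), (np.float64(187.9461077677305), np.float64(193.2019100940506))]
```

View pics/c2.png

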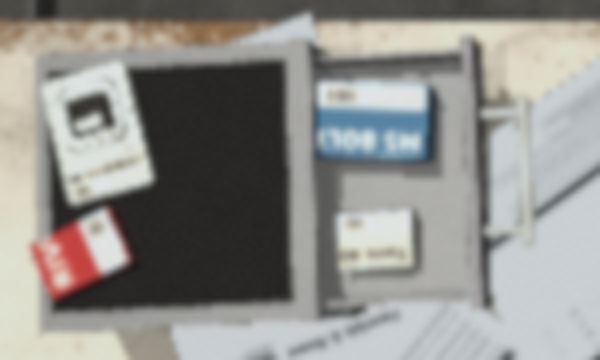

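The carton crop shows the blue/white box as the larger one, top-face middle at about top px (183.5,180), with the drawer fully out. Next I go above the scanner.

Call:
{"op": "move_arm", "data": {
  "commands": [
    [1,[0,0.04,0],0],
    [1,[0,0.04,0],0],
    [1,[0,0.04,0],0.05],
    [1,[0,0.015,0],0.09],
    [1,[0,0,0],0.09],
    [1,[0,0,0],0.09],
    [1,[0,0,0],0.09],
    [1,[0,0,0],0],
    [1,[0,0,0],0]
  ],
  "squeeze": 15
}}

```text
time: 7.95
tcp_pos: [0.4468, -0.1743, 0.2798]
ee_rot: [[0.802, -0.597, 0.0], [-0.597, -0.802, 0.0], [-0.0, -0.0, -1.0]]
ft_force: [0.3, 0.1, -0.6]
gripper_width: 0.0881
grip_force: 0.0
```

```bash
python3 - <<'E'
from h import *
s,w=snap("wrist","pics/w3.png");print(s["tcp_pos"],s["ee_rot"].round(3).tolist(),s["q"])
print("carton",plane("top",183.5,179.75,.137))
G=np.array([.433,-.167,.135]);F=np.array([-.8,.6,0]);S=np.array([.6,.8,0])
for f,z in((-.048,.0446),(.0375,.0046)):
  for y in(-.022,.022):print(proj("wrist",G+f*F+y*S+[0,0,z],s))
E
```

```text
[ 0.446763   -0.17433805  0.27981096] [[0.802, -0.597, 0.0], [-0.597, -0.802, 0.0], [-0.0, -0.0, -1.0]] [  10.39573244   25.49689487    8.10266899  111.60087662   -5.10763056
   43.2377012  -105.22816947]
carton [0.48565234 0.26497919 0.137     ]
(np.float64(286.75671906532693), np.float64(151.16396191013544))
(np.float64(231.6454493233289), np.float64(151.00245530926887))
(np.float64(280.069917035897), np.float64(229.43343263547376))
(np.float64(236.07365537658777), np.float64(229.3145349013716))
```

View pics/w3.png

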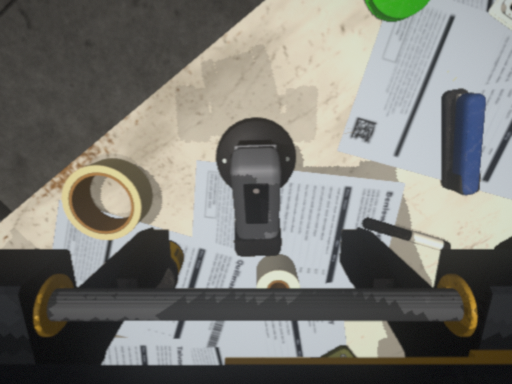

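The wrist view shows the head from its rear edge at (257,146) to the bumper seam at (258,238), and the base circle centred at about (256,157). The head is aligned with the tool axes.

```bash
python3 - <<'E'
from h import *
np.set_printoptions(precision=4,suppress=True)
im=cv2.imread("pics/w3.png")
s=sensors.state();R=s["ee_rot"];p=s["tcp_pos"]
F=-R[:,0]
for u,v,z,f in((257,146,.18,-.048),(258,238,.14,.0375),(256,157,.01,0)):
    P=plane("wrist",u,v,z,s); print(P,"G est tool xy:",(R.T@(P-f*F-p)))
g=cv2.cvtColor(im,cv2.COLOR_BGR2GRAY)
for r in(170,200,225,245):print(r,[c for c in range(215,300) if abs(int(g[r,c+1])-int(g[r,c-1]))>25], )
E
```

```text
[ 0.4757 -0.1971  0.18  ] G est tool xy: [-0.0113  0.0008  0.0998]
[ 0.3956 -0.1391  0.14  ] G est tool xy: [-0.0247  0.0022  0.1398]
[ 0.4432 -0.1727  0.01  ] G est tool xy: [-0.0039  0.0006  0.2698]
170 [217, 218, 219, 220, 230, 231, 279, 280, 292, 293, 294]
200 [232, 233, 234, 244, 268, 279, 280, 281, 282]
225 [233, 234, 235, 279, 280, 281]
245 [233, 234, 235, 280, 281, 282]
```

Call:
{"op": "move_arm", "data": {
  "commands": [
    [1,[0.017,0.001,0],0],
    [1,[0,0,0.03],0],
    [1,[0,0,0.04],0],
    [1,[0,0,0.04],0],
    [1,[0,0,0.025],0],
    [1,[0,0,0.013],0],
    [0.2,[0,0,0],0],
    [0,[0,0,0],0],
    [-0.3,[0,0,0],0],
    [-0.5,[0,0,0],0]
  ],
  "squeeze": 25
}}

```text
time: 9.0
tcp_pos: [0.4601, -0.1868, 0.1327]
ee_rot: [[0.799, -0.601, 0.002], [-0.601, -0.799, -0.001], [0.002, -0.001, -1.0]]
ft_force: [-0.3, -0.2, 0.1]
gripper_width: 0.0585
grip_force: 0.0
```

Call:
{"op": "move_arm", "data": {
  "commands": [
    [-0.5,[0,0,0],0],
    [-0.5,[0,0,0],0],
    [-0.5,[0,0,0],0]
  ]
}}

```text
time: 9.3
tcp_pos: [0.46, -0.1867, 0.1322]
ee_rot: [[0.799, -0.601, 0.001], [-0.601, -0.799, -0.0], [0.001, -0.0, -1.0]]
ft_force: [-0.1, 0.0, 3.2]
gripper_width: 0.0433
grip_force: 25.0
```

Call:
{"op": "move_arm", "data": {
  "commands": [
    [-0.7,[0,0,-0.01],0],
    [-0.7,[0,0,-0.015],0],
    [-0.7,[0,0,-0.015],0],
    [-0.7,[0,0,-0.015],0],
    [-0.7,[0,0,-0.015],0],
    [-0.7,[0,0,-0.02],0],
    [-0.7,[0,0,-0.01],0],
    [-0.7,[0,0,0],0],
    [-0.7,[0,0,0],0]
  ]
}}

```text
time: 10.2
tcp_pos: [0.4591, -0.1864, 0.2314]
ee_rot: [[0.799, -0.601, -0.001], [-0.601, -0.799, 0.0], [-0.001, 0.0, -1.0]]
ft_force: [0.0, -0.2, -1.6]
gripper_width: 0.0436
grip_force: 25.0
```

```bash
python3 - <<'E'
from h import *
s,w=snap("wrist","pics/w4.png");print(s["tcp_pos"],s["ft_force"],s["wrist_torque"],s["q"])
im=snap("side","pics/s4.png")[1];t=snap("top","pics/t4.png")[1]
u,v=map(int,proj("side",s["tcp_pos"]));a,b=map(int,proj("top",s["tcp_pos"]))
o=np.zeros((400,800,3),np.uint8)
o[:,:400]=cv2.resize(im[v-50:v+50,u-50:u+50],(400,400));o[:300,400:]=cv2.resize(w[100:384,60:440],(400,300))
cv2.imwrite("pics/c4.png",o[:,:,::-1]);print(u,v)
E
```

```text
[ 0.45909387 -0.18640571  0.23143142] [ 0.04709447 -0.16769306 -1.64690653] [ 0.10538109 -0.10276236  0.03853711] [  12.05561889   30.71936704    7.33353314  112.68817052   -6.22103145
   36.99491269 -103.62960078]
273 220
```

View pics/c4.png

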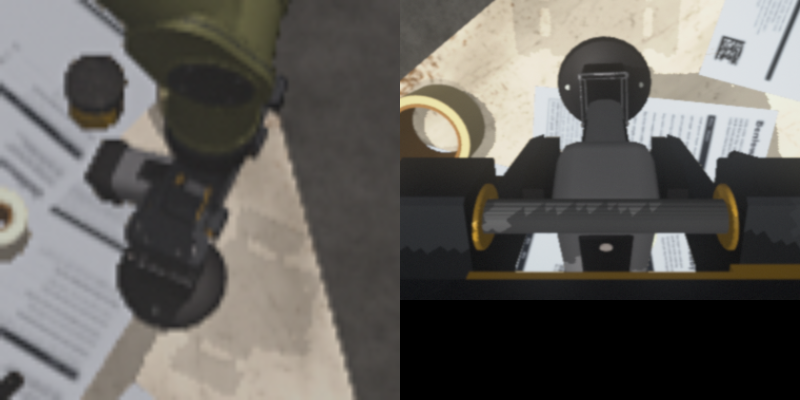

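The scanner is held and clear of the stand, and the handle hangs nearly straight, so it has not drooped. The tool cannot tilt, so I'll pivot the scanner in the pads: first loosen the grip and let gravity swing the nose down.

Call:
{"op": "move_arm", "data": {
  "commands": [
    [-0.7,[0,0,0],0],
    [-0.7,[0,0,0],0],
    [-0.7,[0,0,0],0]
  ],
  "squeeze": 6
}}

```text
time: 10.65
tcp_pos: [0.4593, -0.1866, 0.2315]
ee_rot: [[0.799, -0.602, -0.0], [-0.602, -0.799, 0.0], [-0.0, 0.0, -1.0]]
ft_force: [0.0, 0.6, -2.3]
gripper_width: 0.0439
grip_force: 6.0
```

```bash
python3 - <<'E'
from h import *
a=cv2.imread("pics/w4.png")[:,:,::-1];s,w=snap("wrist","pics/w5.png");print(s["grip_force"],s["ft_force"],np.abs(a[100:300,150:350].astype(int)-w[100:300,150:350]).mean())
E
```

```text
5.9925316425506026 [ 0.02832954  0.58012006 -2.27331249] 1.4443416666666666
```

Call:
{"op": "move_arm", "data": {
  "commands": [
    [-0.7,[0,0,0],0],
    [-0.7,[0,0,0],0],
    [-0.7,[0,0,0],0]
  ],
  "squeeze": 4
}}

```text
time: 11.0
tcp_pos: [0.4594, -0.1866, 0.2317]
ee_rot: [[0.799, -0.602, 0.0], [-0.602, -0.799, -0.0], [0.0, 0.0, -1.0]]
ft_force: [0.2, -0.5, -1.1]
gripper_width: 0.0437
grip_force: 4.0
```

```bash
python3 - <<'E'
from h import *
a=cv2.imread("pics/w4.png")[:,:,::-1];s,w=snap("wrist","pics/w6.png");print(s["grip_force"],s["ft_force"],np.abs(a[100:300,150:350].astype(int)-w[100:300,150:350]).mean())
E
```

```text
4.000021301762899 [ 0.17824842 -0.51854886 -1.05421553] 11.003591666666667
```

Call:
{"op": "move_arm", "data": {
  "commands": [
    [-0.7,[0,0,0],0],
    [-0.7,[0,0,0],0],
    [-0.7,[0,0,0],0],
    [-0.7,[0,0,0],0],
    [-0.7,[0,0,0],0]
  ]
}}

```text
time: 11.55
tcp_pos: [0.4594, -0.1866, 0.2317]
ee_rot: [[0.799, -0.602, -0.0], [-0.602, -0.799, -0.0], [-0.0, 0.0, -1.0]]
ft_force: [-0.4, -0.6, -1.0]
gripper_width: 0.044
grip_force: 4.0
```

```bash
python3 - <<'E'
from h import *
a=cv2.imread("pics/w6.png")[:,:,::-1];s,w=snap("wrist","pics/w7.png");print(s["grip_force"],s["ft_force"],np.abs(a[100:300,150:350].astype(int)-w[100:300,150:350]).mean())
t=snap("side","pics/s7.png")[1]
o=np.zeros((400,800,3),np.uint8)
o[:,:400]=cv2.resize(t[170:270,223:323],(400,400));o[:300,400:]=cv2.resize(w[100:384,60:440],(400,300))
cv2.imwrite("pics/c7.png",o[:,:,::-1])
E
```

```text
4.000025085842935 [-0.43842219 -0.64694352 -1.00972116] 4.428483333333333
```

View pics/c7.png

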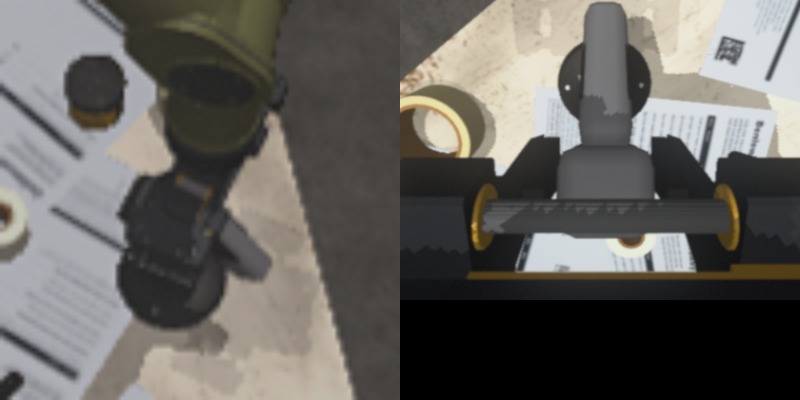

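Gravity turned it: the handle now sticks out behind, its foot edge at wrist px (255,105). Next I work out the angle from that.

```bash
python3 - <<'E'
from h import *
s=sensors.state();R=s["ee_rot"];p=s["tcp_pos"]
for th in range(30,90,6):
    t=np.radians(th);o=[]
    for fx in(.021+.019,.021-.019,):
        f,u=fx,-.135  # stand frame fwd, up rel. grip
        f2=f*np.cos(t)+u*np.sin(t); u2=-f*np.sin(t)+u*np.cos(t)
        o.append(np.round(proj("wrist",p+R@[-f2,0,-.0187-u2],s),0).tolist())
    print(th,o)
E
```

```text
30 [[256.0, 147.0], [256.0, 108.0]]
36 [[256.0, 131.0], [256.0, 92.0]]
42 [[256.0, 114.0], [256.0, 75.0]]
48 [[256.0, 98.0], [256.0, 57.0]]
54 [[256.0, 80.0], [256.0, 39.0]]
60 [[256.0, 62.0], [256.0, 20.0]]
66 [[256.0, 44.0], [257.0, 1.0]]
72 [[256.0, 24.0], [257.0, -20.0]]
78 [[256.0, 4.0], [257.0, -41.0]]
84 [[257.0, -18.0], [257.0, -64.0]]
```

Call:
{"op": "move_arm", "data": {
  "commands": [
    [-0.7,[0,0,0],0],
    [-0.7,[0,0,0],0],
    [-0.7,[0.02,0.025,0],0],
    [-0.7,[0.025,0.03,0],0],
    [-0.7,[0.02,0.025,0],0],
    [-0.7,[0.01,0.018,0],0],
    [-0.7,[0,0,0.03],0],
    [-0.7,[0,0,0.03],0],
    [-0.7,[0,0,0.025],0],
    [-0.7,[0,0,0.02],0]
  ],
  "squeeze": 12
}}

```text
time: 12.65
tcp_pos: [0.46, -0.3098, 0.1252]
ee_rot: [[0.799, -0.602, -0.001], [-0.602, -0.799, 0.001], [-0.001, 0.0, -1.0]]
ft_force: [-0.5, -0.5, -1.2]
gripper_width: 0.0439
grip_force: 12.0
```

Call:
{"op": "move_arm", "data": {
  "commands": [
    [-0.7,[0,0,0],0],
    [-0.7,[0,0,0],0],
    [-0.7,[0,0,0],0]
  ],
  "squeeze": 4
}}

```text
time: 12.95
tcp_pos: [0.4612, -0.3106, 0.1279]
ee_rot: [[0.799, -0.602, 0.002], [-0.602, -0.799, -0.001], [0.002, -0.0, -1.0]]
ft_force: [0.2, -0.7, -1.5]
gripper_width: 0.044
grip_force: 4.0
```

Call:
{"op": "move_arm", "data": {
  "commands": [
    [-0.7,[-0.006,0,0.004],0],
    [-0.7,[-0.006,0,0.004],0],
    [-0.7,[-0.006,0,0.004],0],
    [-0.7,[-0.007,0,0.003],0],
    [-0.7,[-0.007,0,0.003],0],
    [-0.7,[-0.007,0,0.003],0],
    [-0.7,[-0.007,0,0.003],0],
    [-0.7,[-0.007,0,0.003],0],
    [-0.7,[0,0,0],0]
  ]
}}

```text
time: 13.85
tcp_pos: [0.4167, -0.2771, 0.0992]
ee_rot: [[0.799, -0.601, -0.002], [-0.601, -0.799, 0.001], [-0.003, 0.0, -1.0]]
ft_force: [0.2, -0.3, -2.6]
gripper_width: 0.0442
grip_force: 4.0
```

```bash
python3 - <<'E'
from h import *
s,w=snap("wrist","pics/w8.png");print(s["tcp_pos"],s["grip_force"],s["ft_force"],s["gripper_width"])
cv2.imwrite("pics/c8.png",w[:,:,::-1])
E
```

```text
[ 0.41665492 -0.27714573  0.09924978] 4.000019747618353 [ 0.20208714 -0.25289109 -2.64898718] 0.044209082913762916
```

View pics/c8.png

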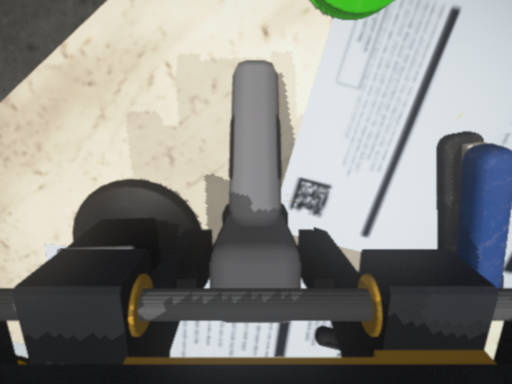

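The foot edge moved to (255,61), a turn of about 47° from the stand pose (18° off straight down). I'll push a little further, then grip hard and lift.

Call:
{"op": "move_arm", "data": {
  "commands": [
    [-0.7,[-0.006,0,0.003],0],
    [-0.7,[-0.006,0,0.003],0],
    [-0.7,[-0.006,0,0.003],0],
    [-0.7,[-0.003,0,0],0],
    [-0.7,[0,0,0],0]
  ]
}}

```text
time: 14.4
tcp_pos: [0.4008, -0.2651, 0.0907]
ee_rot: [[0.799, -0.602, -0.001], [-0.602, -0.799, 0.0], [-0.001, 0.0, -1.0]]
ft_force: [-0.1, 0.1, 0.9]
gripper_width: 0.044
grip_force: 4.0
```

Call:
{"op": "move_arm", "data": {
  "commands": [
    [-0.8,[0,0,0],0],
    [-0.8,[0,0,0],0],
    [-0.8,[0,0,0],0],
    [-0.8,[0,0,-0.02],0],
    [-0.8,[0,0,-0.03],0],
    [-0.8,[0,0,-0.04],0],
    [-0.8,[0,0,-0.04],0],
    [-0.8,[0,0,-0.04],0],
    [-0.8,[0,0,-0.04],0],
    [-0.8,[0,0,-0.02],0]
  ],
  "squeeze": 35
}}

```text
time: 15.4
tcp_pos: [0.4023, -0.2663, 0.3239]
ee_rot: [[0.799, -0.602, 0.005], [-0.602, -0.799, -0.003], [0.005, -0.001, -1.0]]
ft_force: [1.4, -0.1, -3.0]
gripper_width: 0.0436
grip_force: 35.0
```

```bash
python3 - <<'E'
from h import *
s,w=snap("wrist","pics/w9.png");print(s["tcp_pos"],s["grip_force"],s["ft_force"],s["gripper_width"],s["q"])
g=cv2.cvtColor(w,cv2.COLOR_RGB2GRAY);print(g[0:110:3,255].tolist());print(w[20:80:10,255].tolist())
R=s["ee_rot"];p=s["tcp_pos"]
print(R.T@(np.array([.486,.265,0])-p), plane("top",183.5,179.75,.137))
E
```

```text
[ 0.40229813 -0.26634688  0.32387765] 34.99982907436788 [ 1.42364193 -0.08605054 -2.99277509] 0.04355417983143758 [ 22.15955028  22.30958121   8.5597175  107.57652203  -4.21902936
  50.10270726 -94.22435158]
[229, 229, 230, 231, 231, 231, 231, 231, 232, 233, 233, 225, 119, 133, 149, 151, 151, 151, 152, 152, 153, 152, 140, 140, 142, 142, 141, 141, 141, 142, 141, 143, 142, 143, 143, 143, 143]
[[233, 233, 218], [234, 235, 220], [140, 140, 142], [153, 151, 152], [154, 153, 154], [140, 139, 140]]
[-0.2546966  -0.47452033  0.32278838] [0.48565234 0.26497919 0.137     ]
```

The foot edge is now at v ≈ 34, about 55° of turn, so the view is roughly 80° below level. I'm carrying the scanner over to the carton.

Call:
{"op": "move_arm", "data": {
  "commands": [
    [-0.8,[-0.01,-0.02,0],0],
    [-0.8,[-0.017,-0.036,0],0],
    [-0.8,[-0.017,-0.036,0],0],
    [-0.8,[-0.017,-0.036,0],0],
    [-0.8,[-0.017,-0.036,0],0],
    [-0.8,[-0.017,-0.036,0],0],
    [-0.8,[-0.017,-0.036,0],0],
    [-0.8,[-0.017,-0.036,0],0],
    [-0.8,[-0.017,-0.036,0],0],
    [-0.8,[-0.017,-0.036,0],0]
  ]
}}

```text
time: 16.45
tcp_pos: [0.4777, 0.1088, 0.3195]
ee_rot: [[0.799, -0.602, -0.002], [-0.602, -0.799, -0.001], [-0.001, 0.001, -1.0]]
ft_force: [-0.1, 0.0, -2.5]
gripper_width: 0.0439
grip_force: 35.0
```

Call:
{"op": "move_arm", "data": {
  "commands": [
    [-0.8,[-0.017,-0.036,0],0],
    [-0.8,[-0.017,-0.036,0],0],
    [-0.8,[-0.015,-0.03,0],0],
    [-0.8,[-0.01,-0.02,0],0],
    [-0.8,[0,0,0],0],
    [-0.8,[0,0,0],0],
    [-0.8,[0,0,0],0]
  ]
}}

```text
time: 17.15
tcp_pos: [0.5041, 0.2385, 0.32]
ee_rot: [[0.798, -0.603, -0.001], [-0.603, -0.798, -0.002], [0.0, 0.002, -1.0]]
ft_force: [0.1, 0.2, -3.2]
gripper_width: 0.0433
grip_force: 35.0
```

```bash
python3 - <<'E'
from h import *
s,w=snap("wrist","pics/w10.png");R=s["ee_rot"];p=s["tcp_pos"]
print(p,R.round(3).tolist(),R.T@(np.array([.510,.247,.296])-p))
t=snap("top","pics/t10.png")[1];d=snap("side","pics/s10.png")[1]
g=cv2.cvtColor(w,cv2.COLOR_RGB2GRAY);print(g[10:60:3,255].tolist())
th=np.radians(55.5)
W=p+R@[-.0165,0,-.0187+.0986]; C=np.array([.486,.265,.137])
print("win",W,[ (n,proj(n,W),proj(n,C),proj(n,p)) for n in("side","top")],proj("wrist",C,s))
o=np.zeros((400,800,3),np.uint8)
u,v=map(int,proj("side",C)); u=max(u,50)
o[:,:400]=cv2.resize(d[v-65:v+35,u-50:u+50],(400,400),interpolation=cv2.INTER_CUBIC);o[:300,400:]=cv2.resize(w,(400,300))
cv2.imwrite("pics/c10.png",o[:,:,::-1]);print("crop origin",u-50,v-65)
E
```

```text
[0.50409663 0.23852443 0.32000938] [[0.798, -0.603, -0.001], [-0.603, -0.798, -0.002], [0.0, 0.002, -1.0]] [-0.00040836 -0.01037038  0.023988  ]
[83, 87, 86, 86, 88, 88, 89, 89, 82, 129, 149, 162, 162, 162, 148, 149, 149]
win [0.49084749 0.24833939 0.24010702] [('side', (np.float64(256.8987111569673), np.float64(117.82030518928629)), (np.float64(254.74366637357264), np.float64(129.18455234468624)), (np.float64(261.02996045621273), np.float64(107.00915114166433))), ('top', (np.float64(182.28766066474907), np.float64(174.27216536325193)), (np.float64(183.49567510142305), np.float64(179.64081560219284)), (np.float64(180.12180153535348), np.float64(165.8862855899124)))] (np.float64(246.1911707199222), np.float64(195.02944113834022))
crop origin 204 64
```

View pics/c10.png

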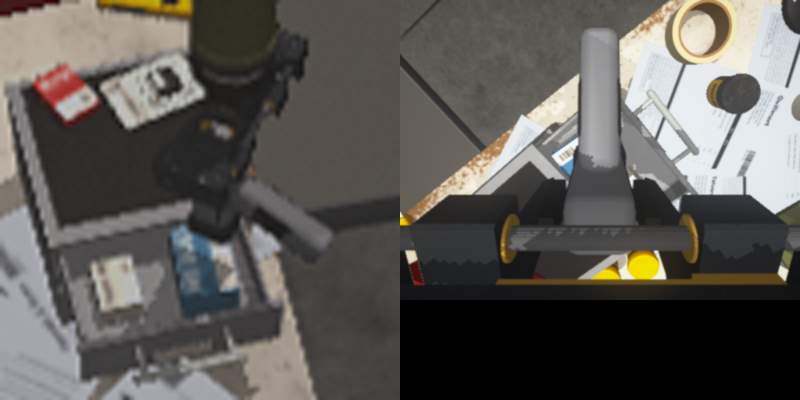

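The side view shows the head's window end at about (256,121) pointing down, with the blue carton's top centred near (256,131) below it. This agrees with the prediction, so I make the last small correction.

Call:
{"op": "move_arm", "data": {
  "commands": [
    [-0.8,[0.001,-0.004,0.004],0],
    [-0.8,[0,-0.004,0.008],0],
    [-0.8,[0,0,0.008],0],
    [-0.8,[0,0,0.002],0],
    [-0.8,[0,0,0],0],
    [-0.8,[0,0,0],0],
    [-0.8,[0,0,0],0],
    [-0.8,[0,0,0],0],
    [-0.8,[0,0,0],0]
  ]
}}

```text
time: 18.2
tcp_pos: [0.51, 0.2461, 0.2989]
ee_rot: [[0.799, -0.602, 0.0], [-0.602, -0.799, 0.0], [0.0, -0.0, -1.0]]
ft_force: [0.5, -0.7, -2.0]
gripper_width: 0.0435
grip_force: 35.0
```

```bash
python3 - <<'E'
from h import *
s=sensors.state();R=s["ee_rot"];p=s["tcp_pos"];t=np.radians(80.5)
P=p-R[:,2]*.0187; C=np.array([.487,.262,.137]); X=-R[:,0]*np.cos(t)+R[:,2]*np.sin(t); W=P+.1*X; Z=-R[:,0]*np.sin(t)-R[:,2]*np.cos(t)
print(W,(C-W)@X,(C-W)@Z,(C-W)@R[:,1],np.abs(s["qd"]).max())
if abs((C-W)@Z)<.012 and abs((C-W)@R[:,1])<.012 and .06<(C-W)@X<.12: print(env.job_done())
E
```

```text
[0.49684197 0.25607858 0.21898116] 0.08274248155264756 -0.002243789196641562 0.001219005118533436 0.09182184061781493
the job is handed in; nothing more can be done
None
```

The drawer is out at its stop and the job is handed in at 18.2 s. By my estimate the held scanner looks about 10° off straight down, its window 83 mm above the larger carton's top and about 3 mm off centre; no verdict came back.

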